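# Find the hidden catch of the bread box

## Task

Open the bread box: one of the five identical steel inlays in its top is a concealed push catch, so feel along the row with the fingertips until you find the one that gives, and press it right in so that the front flap drops open. Then take your hand away, leaving the flap fully open; do not pick up, shift or knock over the tins, cup, bowl, whisk or jar.

Things in the scene. Friction and masses are not known exactly. Their poses are not given: they have to be found in the camera images.
- breadbox: Fixed brown wooden bread box, 220 mm deep (x) by 370 wide (y) by 170 high; origin at the centre of its underside, x to its back, y to its left, z up. Its flat level top is at z = 170 mm; along its front edge, at x = -60 mm, five identical 52 mm square steel inlays sit in 56 mm openings, their tops 1 mm below the wood. Four are rigid; any one of the five is the catch.
- row_mid (a point): Centre of the top of the middle inlay; axes as the bread box's. The five inlays' centres lie at y = -134, -67, 0, 67 and 134 mm from here. It does not tell which inlay is the catch: they look alike, and only the catch gives when pressed straight down.
- catch (a joint): How far the sprung catch inlay is pressed down, m: 0 at rest, 0.008 at its stop. It starts to give at about 1 N, lets the flap go at about 5 mm (3 N), reaches its stop at about 4.5 N and springs back when let go.
- flap (a joint): Opening angle, rad, of the front flap (wood, 366 mm wide, 149 mm high, 12 mm thick, no handle, set against the box front, hinged along its lower edge): 0 shut and upright, 1.5 fully open, lying nearly level towards the robot. Only the catch keeps it shut; once released it falls open by itself in about 1 s and stays open. The counter in front is free for it.
- tin_a: Loose fluted aluminium tart tin, 96 mm across, 22 mm high, standing on the rear part of the bread box's top; origin at the centre of its underside. To be left alone.
- tin_b: A second such tart tin, 96 mm across, 22 mm high, beside it on the rear part of the top; origin at the centre of its underside. To be left alone.
- cup: Loose blue plastic measuring cup, 74 mm across, 70 mm high, with a handle at its +y side, on the rear part of the bread box's top; origin at the centre of its underside. To be left alone.
- bowl: Loose glass mixing bowl, 200 mm across, 100 mm high, on the counter to the left; origin at the centre of its underside. To be left alone.
- whisk: Loose stainless steel whisk, 290 mm long, up to 59 mm high, lying along its x axis on the counter to the right; origin on the counter below the middle. To be left alone.
- jar: Loose glass jar with a brass-coloured cap, 70 mm across, 100 mm high, on the counter to the left; origin at the centre of its underside. To be left alone.

How it is judged:
By the outcome, as a careful person would: the job done as asked, in the order asked, and still so for the second after the job is handed in, with the robot touching nothing.
It also fails if it takes over 48 s, if anything falls off the work surface, if the arm or the gripper's body presses on something with over 40 N, if the wrist force passes 120 N, or if a joint passes its speed limit or range.

## Robot

A 7-joint arm with a two-finger parallel gripper is mounted at the origin on the work surface. World frame = base frame: x ahead of the robot, y to its left, z up, the work surface at z = 0. Lengths are in m, angles in degrees, forces in N, time in s.
With the tool pointing down it reaches from about 0.35 to 0.775 m from the base axis. Payload 3.1 kg.
Tool frame: the origin (TCP) lies on the centre line of the jaws, within the pads' length; the fingertips stand 17 mm ahead of it and the grasp point (between the pads) lies 2 mm behind it (robot.tip_reach is the distance from the TCP to the fingertips, in m); z points along the fingers, y is the direction in which the jaws open and shut (so a half turn about z gives the same grasp; the last joint's range is limited). The gripper opens to 85 mm and grips with 20 to 120 N. Pads are 22 mm wide; open, the fingers measure 114 mm over their backs; the gripper's body (76 mm by 85 mm) begins 54 mm behind the grasp point. The pads swing forward as they close: fully open they stand 13 mm farther back than shut.
Start: joints at [71.58, 17.813, 0.802, 86.603, -0.252, 75.585, -1.558], TCP at [0.152, -0.529, 0.248] pointing down, gripper open.
Joint ranges: [-154.91, 154.91], [-16.99, 109.72], [-72.82, 74.43], [7.12, 147.25], [-82.49, 262.49], [11.32, 116.49], [-174.64, 174.64]. Speed limits (degrees/s): [159.86, 159.86, 180, 180, 180, 180, 180].

## Interface

Orientations are given as [roll, pitch, yaw] about the fixed x, y, z axes, in that order (R = Rz(yaw) Ry(pitch) Rx(roll)).
In Python, from station import robot, fingers, vision, workorder, recognise gives the robot as it stands. Calls block until the motion is done:
- robot.move_to(position, orientation): joint-space move of the TCP to a pose.
- robot.line_to(position, orientation=None, velocity=0.15, f_stop=None): straight line of the TCP; orientation=None keeps the orientation; velocity is the mean speed in m/s. With f_stop (N) it stops when the force on the tool has changed by that much, and returns True; else False.
- robot.move_j(angles): joint-space move.
- fingers.gripper_to(opening, force=None): opening from 0.0 (shut) to 1.0 (fully open); force is the grip in N (None keeps the last); returns when the fingers have stopped.
- robot.pause(seconds).
- robot.inverse_kinematics(position, orientation): joint angles nearest the present ones, or None.
- vision.grab_frame(name): name is "side" or "top" or "wrist"; returns the picture (420x560x3 uint8, red, green, blue); there is no depth.
- vision.calibration(name): a dict with "mtx" (3x3 intrinsics, pixels), "extrinsics" (4x4, takes a point from world to camera coordinates); the wrist camera has in their place "T_tool_cam" (4x4, takes a point from camera to tool coordinates, whose origin is the TCP and whose axes are the flange's). Camera axes: x right, y up, looking along -z (the intrinsics and any distortion apply to the point x, -y, -z); pixel columns grow to the right and rows downward; lengths in m; the calibration is good to about 2 mm. A picture is of the moment at which its call begins: read the wrist's pose just before it. calibration takes no time and is no camera call.
A pose or a line that the arm cannot do raises robot.PlanningError and nothing moves.
- workorder.close_job(): hands the job in, once; it reports no verdict.
Trained networks look in the newest picture that a camera, given by its name, has taken for a name from the list of things; names that differ only in an ending like _2 or _b are one class to them, and where a whole thing is asked for, a point or a joint stands for the part that bears it (a point fixed in the world has none). Each returns a list of dicts, best first, with "p" (0 to 1); they miss things now and then, are a little off and sometimes report something else, mostly with a low value. They report only what shows in the picture. A call takes as long as a camera call.
- recognise(label, camera): "rect" ([centre column, centre row, width, height] in pixels, round what is visible of it).
Readings, each from a call of its own:
- robot.current_time_s(): time.
- robot.current_joint_positions(): joint angles.
- robot.current_dq(): joint speeds.
- robot.current_joint_torque(): joint torques, N m.
- robot.current_tool_pos(): TCP position.
- robot.current_eef_rot(): TCP orientation.
- robot.current_contact_force(): force on the tool from outside, world axes, zero at the start.
- robot.current_torque(): the same for the moment, N m.
- robot.current_finger_gap(): opening from 0.0 (shut) to 1.0 (fully open).
Only numpy, scipy, OpenCV 4.12 (cv2) and the standard library are available. Lean on these libraries where they do the work, as an engineer would, in place of code of your own. Each camera call takes 0.05 s, during which the arm holds its last target. There are 200 camera calls.

## Working session

There is one attempt and no reset: what is moved stays moved. The work goes in short steps, each a Python script; the robot and the scene stay as the last script left them, time stands still between calls to the robot, and variables do not carry over. Pictures are saved under pics/ and viewed, about 8 in all and at most 12, crops included, and the job is handed in when it is done.

```bash
mkdir -p pics
python3 - <<'E'
from station import robot, fingers, vision, workorder, recognise
import cv2,numpy as np
ims=[]
for c in("top","side"):
    im=vision.grab_frame(c);cv2.imwrite(f"pics/{c}0.png",im[:,:,::-1])
    k=vision.calibration(c);print(c,np.round(k["mtx"],1).tolist(),np.round(k["extrinsics"],4).tolist(),[x for x in k])
    for l in("breadbox","tin_a","cup"):
        print(l,[(np.round(d["rect"]).tolist(),round(d["p"],2)) for d in recognise(l,c)][:4])
print(robot.current_time_s(),robot.current_eef_rot())
E
```

```text
top [[530.1, 0.0, 280.6], [0.0, 530.1, 201.3], [0.0, 0.0, 1.0]] [[0.0056, -1.0, 0.006, -0.0173], [0.9847, 0.0066, 0.1743, -0.5472], [-0.1744, 0.005, 0.9847, -1.4574], [0.0, 0.0, 0.0, 1.0]] ['mtx', 'extrinsics']
breadbox [([253.0, 166.0, 159.0, 126.0], 0.69)]
tin_a [([263.0, 141.0, 35.0, 37.0], 0.92), ([309.0, 154.0, 40.0, 37.0], 0.67)]
cup [([222.0, 124.0, 36.0, 32.0], 0.92)]
side [[444.2, 0.0, 282.5], [0.0, 444.2, 211.1], [0.0, 0.0, 1.0]] [[-0.8665, -0.4992, 0.0029, 0.4679], [0.3753, -0.6475, 0.6632, -0.2564], [-0.3293, 0.5758, 0.7484, -1.22], [0.0, 0.0, 0.0, 1.0]] ['mtx', 'extrinsics']
breadbox [([247.0, 222.0, 151.0, 130.0], 0.69)]
tin_a [([267.0, 158.0, 35.0, 26.0], 0.87), ([236.0, 178.0, 35.0, 24.0], 0.63)]
cup []
0.4 [-1.79983086e+02  2.66370736e-03  1.60366711e+01]
```

View pics/top0.png

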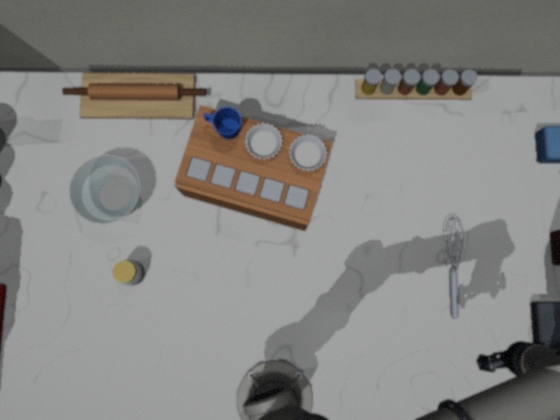

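View pics/side0.png

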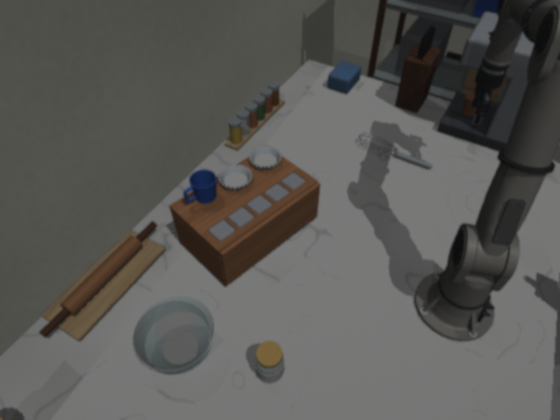

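The inlays run in a row from about (198,169) to (296,197) in the top view. The flap side faces the robot, with the tins and cup behind the row. Next I'll locate the inlays precisely.

```bash
cat > h.py <<'E'
import numpy as np
from station import vision
def ray(c,u,v,z):
    k=vision.calibration(c);K,E=k["mtx"],k["extrinsics"]
    d=np.array([(u-K[0,2])/K[0,0],-(v-K[1,2])/K[1,1],-1.])
    R,t=E[:3,:3],E[:3,3];o=-R.T@t;w=R.T@d
    return o+w*(z-o[2])/w[2]
E
python3 - <<'E'
import cv2,numpy as np
from h import *
from station import robot
for c,(x0,y0,x1,y1) in(("top",(183,155,312,212)),("side",(205,168,308,245))):
    im=cv2.imread(f"pics/{c}0.png");s=cv2.cvtColor(im,cv2.COLOR_BGR2HSV)[:,:,1]
    m=np.zeros(s.shape,np.uint8);m[y0:y1,x0:x1]=(s[y0:y1,x0:x1]<70)*255
    n,l,st,ce=cv2.connectedComponentsWithStats(m,connectivity=4)
    P=[]
    for i in range(1,n):
        if 100<st[i,4]<700: p=ray(c,*ce[i],.169);P.append(p);print(c,ce[i].round(1),st[i,4],p.round(4))
print(np.round(vision.calibration("wrist")["T_tool_cam"],3).tolist())
E
```

```text
top [301.8 161.6] 297 [ 0.6328 -0.0689  0.169 ]
top [198.4 168.7] 441 [0.6116 0.2036 0.169 ]
top [222.7 175.7] 448 [0.5932 0.1393 0.169 ]
top [247.1 182.7] 450 [0.5747 0.0747 0.169 ]
top [271.7 189.7] 453 [0.5565 0.0101 0.169 ]
top [296.3 196.8] 455 [ 0.538  -0.0542  0.169 ]
top [202.2 205.7] 513 [0.5128 0.1905 0.169 ]
side [293.2 180.5] 262 [ 0.5342 -0.0515  0.169 ]
side [276.7 191.9] 285 [0.5524 0.0127 0.169 ]
side [259.2 203.9] 302 [0.5711 0.077  0.169 ]
side [241.  216.6] 324 [0.5892 0.1416 0.169 ]
side [221.5 229.7] 353 [0.6082 0.2058 0.169 ]
side [297.9 237.1] 321 [0.4216 0.1263 0.169 ]
[[0.0, 0.962, 0.273, 0.07], [1.0, -0.001, 0.001, 0.0], [0.001, 0.273, -0.962, -0.125], [0.0, 0.0, 0.0, 1.0]]
```

Run:
```python
import numpy as np,cv2
from station import robot, fingers, vision
m=np.array([.573,.0758]);d=np.array([.2746,.9616]);o=[180,0,-15.9]
t=lambda:round(robot.current_time_s(),2)
P=[m+d*.067*k for k in(-2,-1,0,1,2)]
print([robot.inverse_kinematics([*p,.18],o) is not None for p in P])
fingers.gripper_to(0.0)
robot.move_to([*P[0],.26],o);print(t(),robot.current_tool_pos())
for i,p in enumerate(P):
    robot.line_to([*p,.2],velocity=.12);robot.pause(.2)
    f0=np.array(robot.current_contact_force())
    hit=robot.line_to([*p,.174],velocity=.025,f_stop=8)
    z=robot.current_tool_pos()[2];f=np.array(robot.current_contact_force())-f0
    print(i,t(),hit,round(z,4),f.round(1))
    if z<.182 or not hit:
        robot.pause(.3);print("catch?",robot.current_tool_pos(),robot.current_contact_force())
        break
    robot.line_to([*p,.2],velocity=.06)
cv2.imwrite("pics/side1.png",vision.grab_frame("side")[:,:,::-1]);print(t())
```

```text
[True, True, True, True, True]
3.36 [ 0.53611494 -0.054536    0.25986243]
0 4.85 True 0.1862 [-0.1 -0.4  2.6]
1 6.79 True 0.1862 [-0.5  0.4  4.2]
2 8.93 True 0.1783 [-0.3 -0.3  3.8]
catch? [0.57295944 0.07579953 0.1781769 ] [-0.82520216  0.79464262  5.5635336 ]
9.28
```

View pics/side1.png

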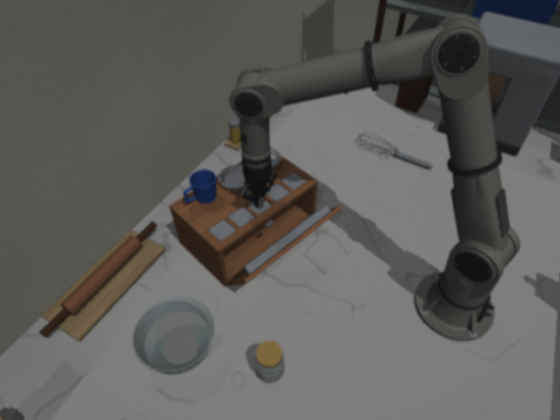

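The middle inlay gave 8 mm and went to its stop, and the flap is falling open (lower edge about (295,240)). Next I'll raise the hand straight up, move it clear and check.

Run:
```python
import cv2,numpy as np
from station import robot, vision
robot.line_to([.573,.0758,.36],velocity=.12)
robot.move_j([71.58, 17.813, 0.802, 86.603, -0.252, 75.585, -1.558])
robot.pause(.5)
a=vision.grab_frame("side");b=vision.grab_frame("top")
cv2.imwrite("pics/end.png",np.vstack([a[60:360,100:500],b[60:330,60:460]])[:,:,::-1])
print(robot.current_time_s(),robot.current_contact_force())
```

```text
14.1917 [ 0.34923615 -0.25618602 -0.23189028]
```

View pics/end.png

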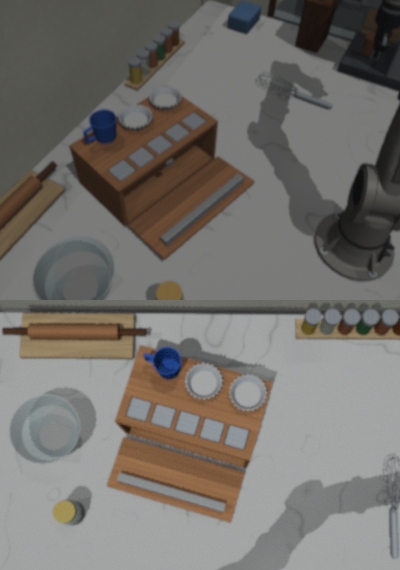

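The flap lies flat and fully open. The tins, cup, bowl, whisk and jar look unmoved, and the arm is clear.

```bash
python3 -c "
from station import workorder
workorder.close_job()"
```

```text
the job is handed in; nothing more can be done
```

The bread box is open: the catch was the middle inlay, and pressing it right in dropped the front flap.

- **Finding the catch:** I felt along the row from the right end with the gripper shut. The first two inlays stopped the fingertips at the surface. The third went in 8 mm to its stop, at about 5 N.
- **Last checks:** After raising the hand and returning the arm to its start pose, the side and top pictures show the flap lying fully open. By eye, the tins, cup, bowl, whisk and jar are where they were; I did not measure their positions again. The force on the tool was about zero at 14.2 s, when I handed in the job.

No check failed. The two cameras' inlay positions differed by about 4 mm, so I used the average.

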